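# Open the square jar in its bracing block

### The job

Stand the square glass jar, lid still tight on it, in the square well of the wooden block so that it cannot turn, then twist its lid anticlockwise (seen from above) just until the lugs come free - no farther, or they hook again - and lift it off. Finish while holding the lid level in the gripper a few centimetres above the open jar: do not put it down or let go, leave the jar standing home in the block, and leave everything else on the worktop where it is.

Things in the scene. Friction and masses are not known exactly. Their poses are not given: they have to be found in the camera images.
- jar: square glass jar of nuts, 0.3 to 0.55 kg, loose (the other jar is round). Foot 64 x 64 mm, square body up to 66 mm, then a round neck; 97 mm to the lid's top. Origin: centre of the underside, z up, x and y along its sides. It can be lifted and carried by its tight lid; standing on the bare worktop it would turn along with the lid.
- lid: round steel twist-off lid of the square jar, 57 mm across, 18 mm tall. Origin: centre of its lower edge (79 mm above the jar's underside while on), z up; a rib on top runs along its +x. It starts with yaw 0 to 16 degrees less (clockwise) than the jar's, and is free of the ledges when its yaw is 44 to 76 degrees more (anticlockwise) than the jar's.
- lid_top (a point): centre of the lid's top face, 18 mm above its origin. Inside the lid three lugs 120 degrees apart hook under ledges of the neck, pressed up by a rubber seal: 0.25 to 0.5 N m to turn. It does not rise while turning, then springs up 1 to 2 mm when free; past 78 degrees the lugs go under the next ledges. While hooked, pulling it up lifts the jar.
- jar_rim (a point): centre of the jar's mouth, 93 mm above the jar's underside; while the lid is on, the lid's origin is 14 mm below this point
- block: wooden bracing block, fixed, 130 x 130 mm, 30 mm tall, in its middle a square well 68 x 68 mm, 22 mm deep, parallel to the block's sides, mouth chamfered 4 mm. Origin: centre of the underside; x, y along the sides. The jar fits at any of four quarter turns and then plays about 2 mm and 4 degrees each way.
- block_well (a point): centre of the well's floor, 8 mm above the worktop
- round_jar: BYSTANDER: round glass jar, 68 mm across, 97 mm tall, steel lid; the wrong jar (round, not square)
- mug: bystander: white mug, 80 mm across, 90 mm tall
- pepper_mill: bystander: dark wooden pepper mill, 50 mm across, 125 mm tall
- bowl: bystander: blue bowl, 120 mm across, 50 mm tall
- spoon: bystander: wooden spoon lying flat
- spatula: bystander: spatula lying flat
- spice_tin: bystander: small aluminium tin, 48 mm across, 70 mm tall
Mind the look-alikes: they are no part of the job. Of the things like the lid, leave any that is red; of the rest the larger one is meant. Leave any pink look-alike of the jar alone.

How it is judged:
By the outcome, as a careful person would: the job done as asked, in the order asked, and still so for the second after the job is handed in, while the arm keeps its last pose, push and grip.
It also fails if it takes over 46 s, if anything falls off the work surface, if the arm or the gripper's body presses on something with over 40 N, if the wrist force passes 120 N, or if a joint passes its speed limit or range.

### The arm

A 6-joint arm with a two-finger parallel gripper is mounted at the origin on the work surface. World frame = base frame: x ahead of the robot, y to its left, z up, the work surface at z = 0. Lengths are in mm, angles in rad, forces in N, time in s.
With the tool pointing down it reaches from about 350 to 1000 mm from the base axis. Payload 7.1 kg.
Tool frame: the origin (TCP) lies midway between the tips of the shut fingers; the grasp point (between the pads) lies 19 mm behind it; z points along the fingers, x is the direction in which the jaws open and shut, and the axes are right-handed (so a half turn about z gives the same grasp; the last joint's range is limited). The gripper opens to 85 mm and grips with 20 to 120 N. Pads are 22 mm wide; open, the fingers measure 114 mm over their backs; the gripper's body (76 mm by 85 mm) begins 54 mm behind the grasp point. The pads swing forward as they close: fully open they stand 13 mm farther back than shut.
Start: joints at [-1.343, 0.423, 1.63, -0, 1.089, -0.019], TCP at [152.708, -606.041, 231.319] pointing down, gripper open.
Joint ranges: [-3, 3], [-0.9, 2.11], [0.09, 2.58], [-1.31, 4.45], [0.11, 2.69], [-2.54, 2.54]. Speed limits (rad/s): [2.39, 2.39, 3.01, 3.14, 3.14, 3.14].

### API

Orientations are given as a rotation vector (axis times angle).
In Python, from station import * gives the robot as it stands. The module is installed in compiled form; this text tells all that it offers.
- The arm moves only by the shell command python3 -m handwheel 'ROWS' [FORCE]. ROWS is JSON, a list that holds one entry, the list of rows, each a list of 5 numbers: the opening, from -1 (shut) to 1 (fully open), so that 0 is half open, then the shift along the tool's x, y, z each as a share of 0.5 m, from -1 to 1, then the turn about the tool's z as a share of 180 degrees, from -1 to 1. A call has 1 to 10 rows; each row is the pose to reach, as a shift and turn from the pose commanded when the call began, along the tool's axes at that moment, turning the shorter way round; what a row does not reach only later rows make up. A row lasts 1/10 s, in which the tool goes at most 50 mm and 8.59 degrees, less where a joint would pass 70% of its speed; a pose out of reach is approached as far as the arm can. A call with a number of a shift or a turn outside -1 to 1 is refused whole. A call with a gripper value outside its range is refused whole. The fingers move at their own pace and stop on an object; FORCE is the grip in N (left out, the last holds). Time passes only in rows, so rows that repeat a pose let the fingers close. It gives the time, the measured TCP pose, the force and the opening at its end, in the units of the state.
- sense(): the state, without advancing time (a new reading comes with each control period).
- get_image(name): name is "scene" or "top" or "wrist"; returns a dict with "frame" (400x640x3 uint8, red, green, blue), "K" (3x3 intrinsics, pixels), "rvec" (rotation vector, rad) and "tvec" (3), from world to camera coordinates, as OpenCV has them. Camera axes: x right, y down, z forward; pixel columns grow to the right and rows downward; lengths in mm; the calibration is good to about 2 mm. A picture is of the moment at which its call begins. There is no depth.
- finish_job(): hands the job in, once; it reports no verdict.
The state is a dict: "clock": time; "joint_positions": joint angles; "qd": joint speeds; "effort": joint torques, N m; "position": TCP position; "ee_rot": TCP orientation; "contact_force": force on the tool from outside, world axes, zero at the start; "wrist_torque": the same for the moment, N m; "opening": finger opening in mm.
Only numpy, scipy, OpenCV 4.12 (cv2) and the standard library are available. Lean on these libraries where they do the work, as an engineer would, in place of code of your own. Each camera call takes 0.05 s, during which the arm holds its last target. There are 200 camera calls.

## Working session

There is one attempt and no reset: what is moved stays moved. The work goes in short steps, Python scripts to look and compute and a shell command to move; the robot and the scene stay as the last step left them, time stands still between calls to the robot, and variables do not carry over. Pictures are saved under pics/ and viewed, about 8 in all and at most 12, crops included, and the job is handed in when it is done.

```bash
mkdir -p pics; cat > h.py <<'E'
from station import *
import numpy as np, cv2
def cam(n):
    d=get_image(n); R=cv2.Rodrigues(np.array(d["rvec"],float))[0]
    return d["frame"],np.array(d["K"],float),R,np.array(d["tvec"],float).ravel()
def save(n,f,s=1): cv2.imwrite("pics/"+n+".png",cv2.resize(f[:,:,::-1],None,fx=s,fy=s,interpolation=cv2.INTER_CUBIC))
def ray(c,uv):
    _,K,R,t=c; o=-R.T@t; d=R.T@np.linalg.inv(K)@np.array([uv[0],uv[1],1.]); return o,d/np.linalg.norm(d)
def onz(c,uv,z):
    o,d=ray(c,uv); return o+d*(z-o[2])/d[2]
def cross(c1,p1,c2,p2):
    o1,d1=ray(c1,p1);o2,d2=ray(c2,p2)
    s=np.linalg.lstsq(np.c_[d1,-d2],o2-o1,rcond=None)[0]
    a=o1+d1*s[0];b=o2+d2*s[1]; return (a+b)/2,np.linalg.norm(a-b)
def proj(c,p):
    _,K,R,t=c; q=K@(R@np.array(p,float)+t); return q[:2]/q[2]
E
python3 - <<'E'
from h import *
import pickle
cs={n:cam(n) for n in("top","scene","wrist")}
pickle.dump(cs,open("c0.pkl","wb"))
save("top0",cs["top"][0],1.25);save("scene0",cs["scene"][0],1.25)
print(sense())
E
```

```text
{'clock': 0.15, 'joint_positions': array([-1.34297310e+00,  4.23690700e-01,  1.63050505e+00,  1.57638344e-05,
        1.08860208e+00, -1.89916934e-02]), 'qd': array([-3.56406913e-05, -2.32281725e-03, -1.00060048e-03, -2.23298715e-05,
       -1.62998169e-03,  1.01583994e-04]), 'effort': array([-2.69195107e-04, -5.57768798e+01, -2.82019383e+01,  1.57075607e-05,
        4.80875678e-03,  1.10314552e-06]), 'position': array([ 152.63605361, -605.63746047,  230.71209629]), 'ee_rot': array([-2.47738011e+00,  1.93063598e+00,  1.45668030e-03]), 'contact_force': array([0.05757614, 0.79871816, 0.12386462]), 'wrist_torque': array([-0.01585195,  0.03862457, -0.02569345]), 'opening': 85.70038244491396}
```

View pics/top0.png

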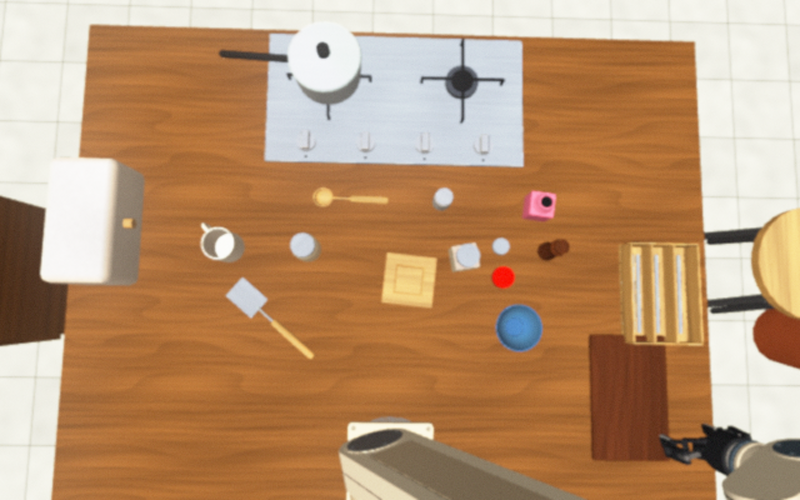

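View pics/scene0.png

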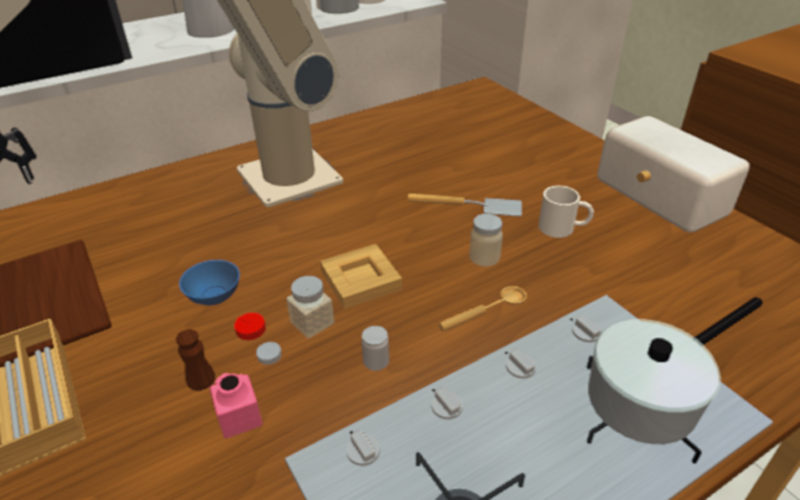

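The top view (800-px picture) has these possible lids: the grey one on the square jar at (466,257), a small loose grey one at (501,246) and the red one at (503,277). The jars are the clear square one at (466,257), the pink one at (540,205) and the round one at (304,246). The block is at (409,280). The square jar with its own larger grey lid fits. Next I'll get rough positions and enlarge a crop to confirm.

```bash
python3 - <<'E'
from h import *
import pickle
cs=pickle.load(open("c0.pkl","rb")); T,S=cs["top"],cs["scene"]
d=lambda *a:np.array(a)/1.25
print("lid",cross(T,d(467,256),S,d(307,288)))
print("block",[onz(T,d(*p),30).round() for p in((386,253),(437,256),(433,307),(382,302))])
print("well",cross(T,d(409,280),S,d(361,273)))
print("others",[onz(T,d(*p),z).round() for p,z in(((501,246),5),((503,277),5),((556,247),100),((519,327),40),((443,198),70))])
a=cv2.resize(T[0][180:265,290:420],None,fx=5,fy=5,interpolation=cv2.INTER_CUBIC)[:400]
b=cv2.resize(S[0][190:320,130:330],None,fx=3.25,fy=3.25,interpolation=cv2.INTER_CUBIC)[:,:650]
cv2.imwrite("pics/crop0.png",a[:,:,::-1])
save("w0",cs["wrist"][0])
s=sense();o,dd=ray(cs["wrist"],(320,200));R=cv2.Rodrigues(s["ee_rot"])[0]
print("tool axes\n",R.round(3),"cam in tool",R.T@(o-s["position"]),R.T@dd, cs["wrist"][1])
E
```

```text
lid (array([ 532.54309131, -183.41167086,   88.18940785]), np.float64(1.2710094010421016))
block [array([543.,  17.,  30.]), array([ 537., -116.,   30.]), array([ 404., -106.,   30.]), array([415.,  26.,  30.])]
well (array([474.75653642, -42.2593276 ,  18.55763021]), np.float64(4.319679575332616))
others [array([ 569., -291.,    5.]), array([ 486., -296.,    5.]), array([ 557., -403.,  100.]), array([ 356., -327.,   40.]), array([ 682., -126.,   70.])]
tool axes
 [[ 0.244 -0.97  -0.   ]
 [-0.97  -0.244  0.001]
 [-0.001 -0.    -1.   ]] cam in tool [  -1.09541832  -78.356434   -142.1604882 ] [0.0033078  0.2924935  0.95626179] [[359.90636329   0.         318.57189846]
 [  0.         359.90636329 204.09673104]
 [  0.           0.           1.        ]]
```

View pics/crop0.png

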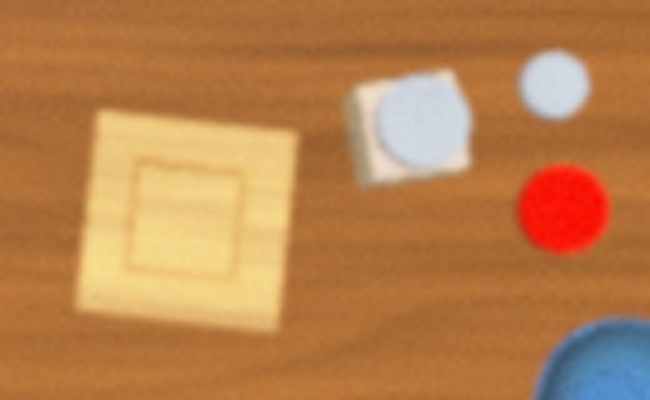

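The enlarged crop confirms it: a clear square jar at crop (412,128) with a grey lid about 57 mm across. The loose grey lid at (555,85) is clearly smaller, and the other is red. I'll go above the jar now.

```bash
python3 -m handwheel '[[[1,-0.32,-0.47,0,0],[1,-0.32,-0.47,0,0],[1,-0.32,-0.47,0,0],[1,-0.32,-0.47,0,0],[1,-0.32,-0.47,0,0],[1,-0.32,-0.47,0,0],[1,-0.32,-0.47,0,0],[1,-0.32,-0.47,0,0],[1,-0.32,-0.47,0,0]]]'
```

```text
clock: 1.05
position: [341.1, -394.1, 231.3]
ee_rot: [2.477, -1.931, -0.0]
contact_force: [-0.3, 0.6, -1.2]
opening: 85.6
```

```bash
python3 -m handwheel '[[[1,-0.32,-0.47,0,0],[1,-0.32,-0.47,0,0],[1,-0.32,-0.47,0,0],[1,-0.32,-0.47,0,0],[1,-0.32,-0.47,0,0],[1,-0.32,-0.47,0,0],[1,-0.32,-0.47,0,0],[1,-0.32,-0.47,0,0],[1,-0.32,-0.47,0,0]]]'
python3 - <<'E'
from h import *
import pickle
c=cam("wrist");pickle.dump(c,open("w1.pkl","wb"));save("w1",c[0],1.25)
E
```

```text
clock: 1.95
position: [529.4, -182.3, 231.1]
ee_rot: [2.476, -1.933, -0.001]
contact_force: [0.8, 0.0, -0.4]
opening: 85.2
```

View pics/w1.png

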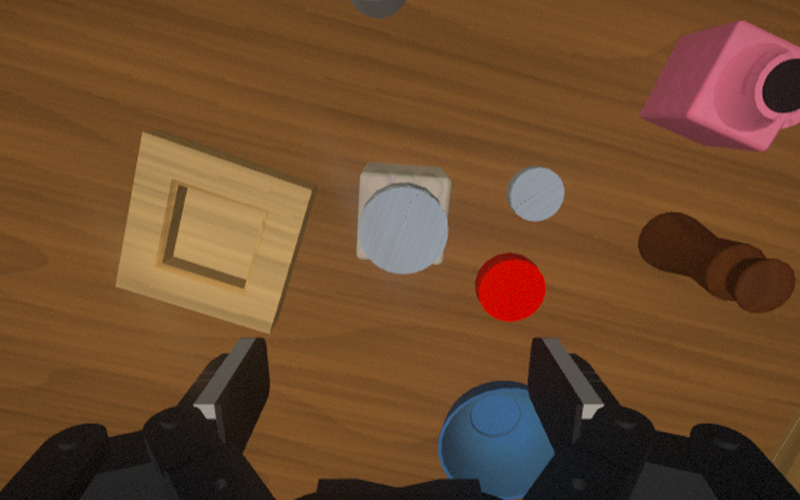

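The wrist view (800-px) shows the jar lid centred at (403,229). Block corners are at (143,132), (315,188), (271,332) and (117,287), with the well inside. The grey loose lid (537,194) and the red one (510,287) are separate. Next I'll fit these and enlarge the jar.

```bash
cat >> h.py <<'E'
def lidfit(c,uv,r=75):
    f=c[0]; hsv=cv2.cvtColor(f,cv2.COLOR_RGB2HSV); m=((hsv[...,0]>95)&(hsv[...,0]<130)&(hsv[...,1]>25)&(hsv[...,1]<130)&(hsv[...,2]>90)).astype(np.uint8)
    w=np.zeros_like(m);cv2.circle(w,tuple(int(x) for x in uv),r,1,-1);m&=w
    m=cv2.morphologyEx(m,cv2.MORPH_OPEN,np.ones((3,3),np.uint8))
    k=max(cv2.findContours(m,cv2.RETR_EXTERNAL,cv2.CHAIN_APPROX_NONE)[0],key=cv2.contourArea)
    return cv2.fitEllipse(cv2.convexHull(k))
E
python3 - <<'E'
from h import *
import pickle
c=pickle.load(open("w1.pkl","rb"))
e=lidfit(c,(322,183),50);print(e, onz(c,e[0],97))
f=c[0]
hsv=cv2.cvtColor(f,cv2.COLOR_RGB2HSV); print("wood",hsv[130,110],hsv[150,60],"block side",hsv[260,150],'well wall',hsv[220,160])
# block top outer edges: bright light wood
m=((hsv[...,2]>150)&(hsv[...,0]<25)).astype(np.uint8); m[:,265:]=0; m[280:]=0
m=cv2.morphologyEx(m,cv2.MORPH_OPEN,np.ones((5,5),np.uint8))
k=max(cv2.findContours(m,0,1)[0],key=cv2.contourArea); h=cv2.convexHull(k)
q=cv2.approxPolyDP(h,6,True)[:,0];print("poly",(q*1.25).tolist())
print([onz(c,p,30).round(1).tolist() for p in q])
cr=cv2.resize(f[120:230,260:380],None,fx=5,fy=5,interpolation=cv2.INTER_CUBIC);cv2.imwrite("pics/jar1.png",cr[:,:,::-1])
E
```

```text
Traceback (most recent call last):
  File "h.py", line 21, in lidfit
    k=max(cv2.findContours(m,cv2.RETR_EXTERNAL,cv2.CHAIN_APPROX_NONE)[0],key=cv2.contourArea)
ValueError: max() iterable argument is empty
```

```bash
sed -i 's/m=((hsv.*astype(np.uint8); *w/&/; s/^    f=c\[0\]; hsv=.*/    f=c[0].astype(int); m=((f[...,2]-f[...,0]>3)\&(f[...,2]>85)).astype(np.uint8)/' h.py
python3 - <<'E'
from h import *
import pickle
c=pickle.load(open("w1.pkl","rb"))
f=c[0];print("lid px",f[183,322],"jar",f[142,340],"wood",f[130,110],f[150,60],"block",f[140,125],f[190,180])
e=lidfit(c,(322,183),50);print(e, onz(c,e[0],97))
hsv=cv2.cvtColor(f,cv2.COLOR_RGB2HSV)
g=f.astype(int); m=((g[...,0]>125)&(g[...,1]>95)).astype(np.uint8); m[:,265:]=0; m[280:]=0
m=cv2.morphologyEx(m,cv2.MORPH_OPEN,np.ones((5,5),np.uint8))
k=max(cv2.findContours(m,0,1)[0],key=cv2.contourArea); h=cv2.convexHull(k)
q=cv2.approxPolyDP(h,6,True)[:,0];print("poly",(q*1.25).tolist())
print([onz(c,p,30).round(1).tolist() for p in q])
cr=cv2.resize(f[120:230,260:380],None,fx=5,fy=5,interpolation=cv2.INTER_CUBIC);cv2.imwrite("pics/jar1.png",cr[:,:,::-1])
E
```

```text
lid px [149 156 162] jar [159 147 124] wood [168 134  83] [114  75  36] block [174 141  88] [181 143  90]
((322.34405517578125, 183.34056091308594), (68.84444427490234, 71.19613647460938), 82.14532470703125) [ 537.18710774 -182.16891641   97.        ]
poly [[141.25, 133.75], [310.0, 190.0], [268.75, 331.25], [116.25, 286.25]]
[[544.3, 18.1, 30.0], [533.4, -110.4, 30.0], [406.8, -98.6, 30.0], [417.1, 29.1, 30.0]]
```

View pics/jar1.png

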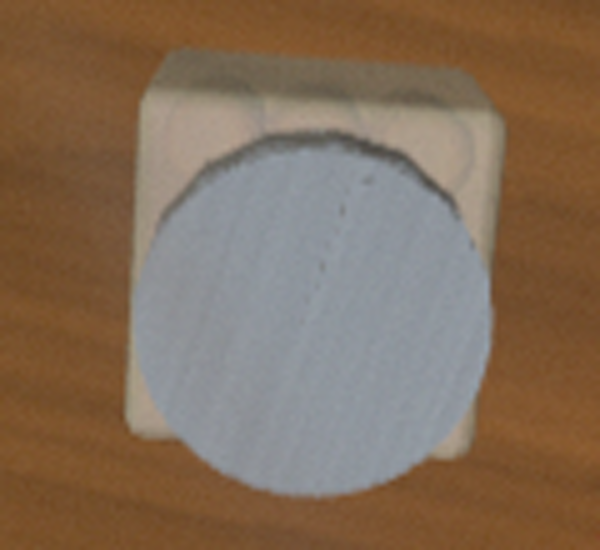

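The crop shows the square shoulder corners at about (143,97), (503,117), (470,458) and (127,430). A faint rib runs from (306,300) to (368,180). Next are the angles in world axes.

```bash
python3 - <<'E'
from h import *
import pickle
c=pickle.load(open("w1.pkl","rb"))
P=lambda x,y,z:onz(c,(x/5+260-.4,y/5+120-.4),z)
q=[P(*p,66) for p in((143,97),(503,117),(470,458),(127,430))]
print(np.round(q,1).tolist(),np.mean(q,0))
for i in range(4):
    d=q[(i+1)%4]-q[i];print(np.hypot(*d[:2]).round(1),np.degrees(np.arctan2(d[1],d[0])).round(1))
d=P(344,207,97)-P(306,302,97);print("rib",np.degrees(np.arctan2(d[1],d[0])))
d=P(368,180,97)-P(306,302,97);print("rib",np.degrees(np.arctan2(d[1],d[0])))
T,S=[pickle.load(open("c0.pkl","rb"))[n] for n in("top","scene")]
e=lidfit(c,(322,183),50)
t=lidfit(T,(373.5,205),18); print(t,"lid top 2-view",cross(c,e[0],T,t[0]))
print("lid diam", np.linalg.norm(onz(c,(e[0][0]-e[1][0]/2,e[0][1]),97)-onz(c,(e[0][0]+e[1][0]/2,e[0][1]),97)))
print("wrist-scene block corners",[cross(c,np.array(a)/1.25,S,np.array(b)/1.25) for a,b in(((143,132),(353,308)),((315,188),(322,272)))])
E
```

```text
[[560.1, -146.8, 66.0], [571.6, -207.0, 66.0], [511.3, -218.1, 66.0], [501.5, -156.9, 66.0]] [ 536.10007849 -182.21234321   66.        ]
61.2 -79.1
61.4 -169.5
61.9 99.1
59.5 9.8
rib -7.162717239611976
rib -12.214549568516373
((374.0655517578125, 203.97279357910156), (16.834457397460938, 17.051733016967773), 139.42674255371094) lid top 2-view (array([ 535.0543298 , -183.87032269,   90.10328109]), np.float64(2.529687330921398))
lid diam 54.4675877947166
wrist-scene block corners [(array([558.79796751, -56.71934765,  49.01248859]), np.float64(113.3903719460906)), (array([ 550.90723711, -140.99573224,  125.29222863]), np.float64(28.663828561944694))]
```

Jar yaw is 10°, block yaw -4.9°, lid yaw about -7°. The lid is at (537,-182) and the block at (475,-40.5). I'll drop partway over the lid for a second wrist view.

```bash
python3 -m handwheel '[[[1,0.003,-0.014,0.08,0],[1,0.003,-0.014,0.16,0],[1,0.003,-0.014,0.16,0],[1,0.003,-0.014,0.16,0]]]' 
python3 - <<'E'
from h import *
import pickle
c1=pickle.load(open("w1.pkl","rb"));S=pickle.load(open("c0.pkl","rb"))["scene"]
c=cam("wrist");pickle.dump(c,open("w2.pkl","wb"));s=sense();print(s["position"])
e1=lidfit(c1,(322,183),50);u=proj(c,(537,-182,97));e=lidfit(c,u,95);print(u,e,onz(c,e[0],97))
print("2view",cross(c1,e1[0],c,e[0]))
u=[proj(c,p) for p in((544.3,18.1,30),(533.4,-110.4,30),(406.8,-98.6,30),(417.1,29.1,30))];print("block corners exp",np.round(u))
x,y=(int(v) for v in e[0]);r=80
a=cv2.resize(c[0][max(y-r,0):y+r,x-r:x+r],(500,int(500*min(1,(min(y,r)+r)/(2*r)))),interpolation=cv2.INTER_CUBIC)
b=c[0][:,:300]; b=cv2.resize(b,(300,400))
o=np.zeros((500,800,3),np.uint8);o[:a.shape[0],:500]=a;o[:400,500:]=b
cv2.imwrite("pics/w2c.png",o[:,:,::-1]);print(max(y-r,0),x-r)
E
```

```text
clock: 2.4
position: [536.7, -181.5, 151.5]
ee_rot: [2.476, -1.933, -0.002]
contact_force: [-0.6, 0.9, 0.4]
opening: 85.3
[ 537.81500684 -181.67901343  152.66918031]
[321.57078114 229.27085478] ((321.7432861328125, 228.84820556640625), (89.01506805419922, 96.64006042480469), 87.24179077148438) [ 537.28264745 -182.03298668   97.        ]
2view (array([ 536.95801481, -182.17846659,   96.12162288]), np.float64(0.11052040932603395))
block corners exp [[ 53. 122.]
 [228. 179.]
 [189. 316.]
 [ 36. 273.]]
148 241
```

View pics/w2c.png

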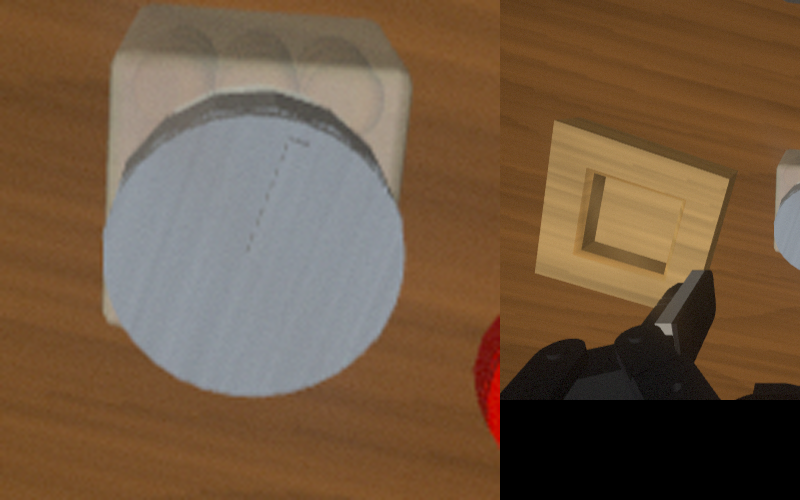

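The lid's two-view height is 96.1 mm, against 97 in the text. In the crop the rib runs from (248,250) to (287,145), with its end at (290–309,140). Next I'll check rib yaw and the two-view block corners.

```bash
python3 - <<'E'
from h import *
import pickle
c1=pickle.load(open("w1.pkl","rb"));c=pickle.load(open("w2.pkl","rb"))
P=lambda x,y:onz(c,(241+x/3.125,148+y/3.125),97)
d=P(287,145)-P(248,250);print("rib",np.degrees(np.arctan2(d[1],d[0])))
d=P(309,142)-P(290,138);print("rib end-90",np.degrees(np.arctan2(d[1],d[0]))+90)
for a,b in(((143,132),(55,121)),((315,188),(236,176)),((117,287),(36,273))):
    print(cross(c1,np.array(a)/1.25,c,b))
B=lambda x,y,z:onz(c,(241+x/3.125,148+y/3.125),z)
q=[B(112,72,66),B(410,82,66),B(104,318,66)]
for i,j in((0,1),(0,2)):
    d=q[j]-q[i];print("jar edge",np.hypot(*d[:2]),np.degrees(np.arctan2(d[1],d[0])))
# well mouth corners ~ z=30
w=[onz(c,p,8) for p in((94,242),(166,265),(100,180))];print("well floor corners?",np.round(w,1))
E
```

```text
rib -4.996420585931209
rib end-90 1.7360015214255355
(array([545.7081348 ,  16.87622356,  29.91902274]), np.float64(0.23578919016812386))
(array([ 530.78651162, -111.31132896,    6.46386105]), np.float64(1.7125695827536085))
(array([416.34184087,  29.02098707,  29.33248269]), np.float64(0.5790303059166774))
jar edge 61.637189551412824 -77.92554100077713
jar edge 55.70164643592222 -169.82456280634028
well floor corners? [[443.6  -3.7   8. ]
 [436.7 -66.5   8. ]
 [500.7  -5.2   8. ]]
```

All consistent: block height about 29.6 mm, lid relative angle about -14.5°, turn to align about -15.5°. Now the grasp.

```bash
python3 -m handwheel '[[[1,0.001,0.002,0.07,0],[1,0.001,0.002,0.13,0],[1,0.001,0.002,0.177,0],[1,0.001,0.002,0.177,0],[-1,0.001,0.002,0.177,0],[-1,0.001,0.002,0.177,0],[-1,0.001,0.002,0.177,0],[-1,0.001,0.002,0.177,0],[-1,0.001,0.002,0.177,0],[-1,0.001,0.002,0.177,0]]]' 80
```

```text
clock: 3.45
position: [538.4, -182.4, 65.5]
ee_rot: [-2.477, 1.93, -0.007]
contact_force: [-1.0, -1.9, 5.9]
opening: 55.3
```

```bash
python3 -m handwheel '[[[-1,0,0,-0.03,0],[-1,0,0,-0.07,0],[-1,0,0,-0.12,0],[-1,0,0,-0.12,0],[-1,0,0,-0.12,0]]]' 80
python3 - <<'E'
from h import *
s=sense();p=s["position"];R=cv2.Rodrigues(s["ee_rot"])[0];print(p,s["opening"],s["contact_force"],R.round(3).tolist())
t=np.array([475,-41,p[2]]);print((R.T@(t-p)/500).round(4), np.degrees(np.arctan2(R[1,0],R[0,0])))
E
```

```text
clock: 3.95
position: [536.9, -181.4, 123.8]
ee_rot: [-2.477, 1.931, -0.003]
contact_force: [0.3, 0.2, -4.8]
opening: 55.5
[ 536.91901846 -181.43474503  123.78467008] 55.481163520234865 [ 0.314446    0.20109457 -4.84996014] [[0.244, -0.97, 0.002], [-0.97, -0.244, -0.001], [0.001, -0.002, -1.0]]
[-0.3026  0.0515 -0.0004] -75.85814736397069
```

The force of -4.9 N shows the jar is carried. Now over to the block, turning 15.5° clockwise.

```bash
python3 -m handwheel '[[[-1,-0.04,0.007,0,0.01],[-1,-0.12,0.02,0,0.035],[-1,-0.2,0.034,0,0.06],[-1,-0.27,0.046,0,0.086],[-1,-0.303,0.0515,0,0.086],[-1,-0.303,0.0515,0,0.086],[-1,-0.303,0.0515,0,0.086]]]' 80
python3 - <<'E'
from h import *
import pickle
c=cam("wrist");S=cam("scene");pickle.dump((c,S),open("w3.pkl","wb"))
s=sense();print(s["position"],s["joint_positions"].round(2))
cr=cv2.resize(S[0][180:260,210:340],(650,400),interpolation=cv2.INTER_CUBIC)
o=np.zeros((600,800,3),np.uint8);o[:300,:480]=cv2.resize(c[0],(480,300));o[300:,:480]=cv2.resize(S[0][175:260,215:351],(480,300),interpolation=cv2.INTER_CUBIC)
save("w3",c[0],1.25)
E
```

```text
clock: 4.65
position: [475.0, -40.9, 122.5]
ee_rot: [2.197, -2.245, 0.0]
contact_force: [0.3, -0.8, -4.6]
opening: 55.4
[475.4018055  -41.53690948 122.72168007] [-0.11  0.38  2.03 -0.    0.73  1.48]
```

View pics/w3.png

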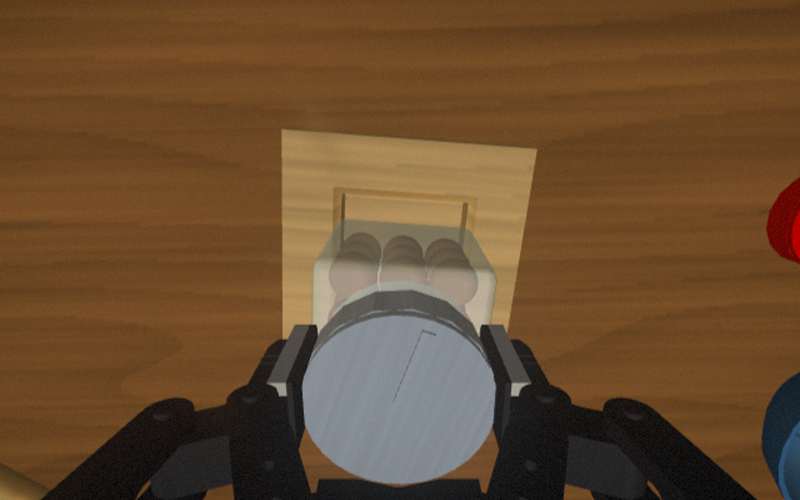

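The jar hangs over the block. Block back corners are at (282,130) and (537,149), the well mouth's back corners at about (335,188) and (477,198), and the jar shoulder's back corners at (315,262) and (495,270). Next I'll check alignment in the world frame.

```bash
python3 - <<'E'
from h import *
import pickle
c,S=pickle.load(open("w3.pkl","rb"))
A=lambda p,q,z:(lambda a,b:(a.round(1)[:2],b.round(1)[:2],np.hypot(*(b-a)[:2]).round(1),np.degrees(np.arctan2((b-a)[1],(b-a)[0]))+90))(onz(c,np.array(p)/1.25,z),onz(c,np.array(q)/1.25,z))
print("block",A((282,130),(537,149),30))
print("well",A((335,188),(477,198),30))
print("shoulder",A((315,262),(495,270),123))
f=c[0].astype(int)
m=((f[...,0]>125)&(f[...,1]>95)).astype(np.uint8);
e=lidfit(c,(319,318),90);print("lid",e,onz(c,e[0],97+57.5))
# exact back edge line of block and jar left/right edges
g=cv2.cvtColor(c[0],cv2.COLOR_RGB2GRAY)
for n,xs,y0,y1 in(("block",range(235,420,5),95,128),("shoulder",range(265,385,5),200,222)):
    pts=[(x,y0+np.argmax(np.abs(np.diff(g[y0:y1,x].astype(int))))+.5) for x in xs]
    k=cv2.fitLine(np.float32(pts),cv2.DIST_HUBER,0,.01,.01).ravel(); z=30 if n=="block" else 123
    a=onz(c,k[2:]-50*k[:2],z);b=onz(c,k[2:]+50*k[:2],z);d=b-a;print(n,k,np.degrees(np.arctan2(d[1],d[0]))%180-90)
E
```

```text
block (array([545.6,  17.4]), array([ 533.5, -111.6]), np.float64(129.5), np.float64(-5.387619762889997))
well (array([515.8,  -7.4]), array([508.9, -81.8]), np.float64(74.7), np.float64(-5.3023255974286485))
shoulder (array([506.1, -12.6]), array([502. , -72.5]), np.float64(60.1), np.float64(-3.9431253590067428))
lid ((318.5958251953125, 318.88641357421875), (133.94268798828125, 156.65199279785156), 90.5426254272461) [474.7997803  -39.60647434 154.5       ]
block [9.9695826e-01 7.7937372e-02 3.2504733e+02 1.1061256e+02] -5.587251275785931
shoulder [9.9812680e-01 6.1178755e-02 3.2225687e+02 2.1167700e+02] -4.957095348398369
```

Jar and well agree to within 1° and about 1.3 mm. I'll shift 1.3 mm and lower.

```bash
python3 -m handwheel '[[[-1,0.0025,0,0.02,-0.003],[-1,0.0025,0,0.04,-0.003],[-1,0.0025,0,0.06,-0.003],[-1,0.0025,0,0.075,-0.003],[-1,0.0025,0,0.085,-0.003],[-1,0.0025,0,0.093,-0.003],[-1,0.0025,0,0.093,-0.003]]]' 80
python3 -c "
from h import *
s=sense();print(s['position'],s['contact_force'],s['wrist_torque'])"
```

```text
clock: 5.45
position: [491.0, -44.1, 82.8]
ee_rot: [-2.19, 2.223, -0.039]
contact_force: [21.1, -2.9, 38.3]
opening: 55.3
[491.03446607 -44.05656902  82.81079246] [21.08975721 -2.93044388 38.30358535] [ 0.23456639 -3.00716535  0.04439185]
```

The tool got pushed to x=491, which is unexpected. I'll look.

```bash
python3 - <<'E'
from h import *
import pickle
c=cam("wrist");S=cam("scene");pickle.dump((c,S),open("w4.pkl","wb"))
s=sense();print(s['position'],s['contact_force'],s['ee_rot'],s['joint_positions'])
o=np.zeros((600,640,3),np.uint8);o[:300,:480]=cv2.resize(c[0],(480,300),interpolation=cv2.INTER_AREA);o[300:,:480]=cv2.resize(S[0][160:260,220:380],(480,300),interpolation=cv2.INTER_CUBIC)
save("w4",o)
E
```

```text
[490.92969187 -44.04060883  82.94157481] [21.67983811 -2.3289032  38.02204732] [-2.19014741  2.22282786 -0.03939689] [-1.13823235e-01  4.61702934e-01  2.02918810e+00  5.90590208e-04
  6.17982140e-01  1.47130813e+00]
```

View pics/w4.png

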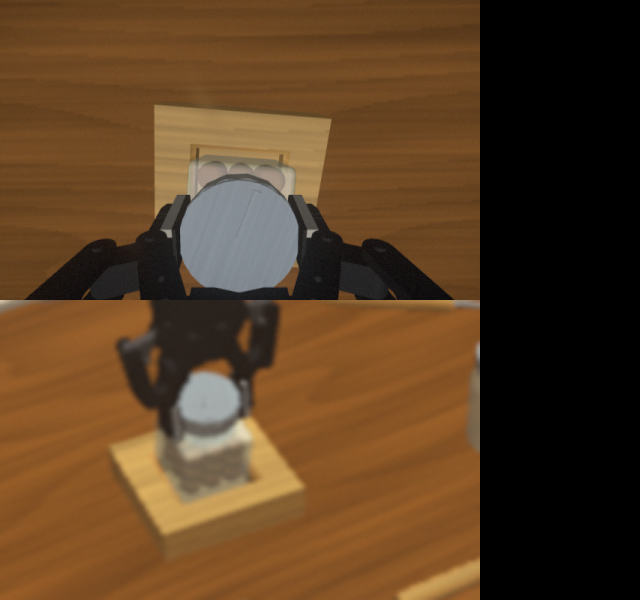

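The jar is leaning with its lid toward +x and is only partly in. I'll back out upwards and recheck.

```bash
python3 -m handwheel '[[[-1,0,0,-0.015,0],[-1,0,0,-0.04,0],[-1,0,0,-0.07,0],[-1,0,0,-0.09,0],[-1,0,0,-0.09,0],[-1,0,0,-0.09,0]]]' 80
python3 - <<'E'
from h import *
import pickle
c=cam("wrist");S=cam("scene");T=cam("top");pickle.dump((c,S,T),open("w5.pkl","wb"))
s=sense();print(s['position'],s['contact_force'],s['ee_rot'],s['joint_positions'])
o=np.zeros((600,800,3),np.uint8);o[:,:400]=cv2.resize(c[0][120:,180:460],(400,400),interpolation=cv2.INTER_AREA)[:400].repeat(1,0) if 0 else cv2.resize(c[0][60:400,200:427],(400,600));o[:300,400:]=cv2.resize(S[0][150:255,220:360],(400,300),interpolation=cv2.INTER_CUBIC)
save("w5",o)
E
```

```text
clock: 6.15
position: [474.0, -42.0, 120.8]
ee_rot: [2.205, -2.237, -0.001]
contact_force: [0.0, -0.0, -4.6]
opening: 55.7
[473.91909611 -41.95741114 120.52498467] [-0.05663981 -0.55622234 -3.83567751] [ 2.20511880e+00 -2.23618142e+00 -2.06383750e-03] [-1.13326604e-01  3.83388772e-01  2.02849848e+00  2.23012794e-05
  7.31382381e-01  1.47144096e+00]
```

View pics/w5.png

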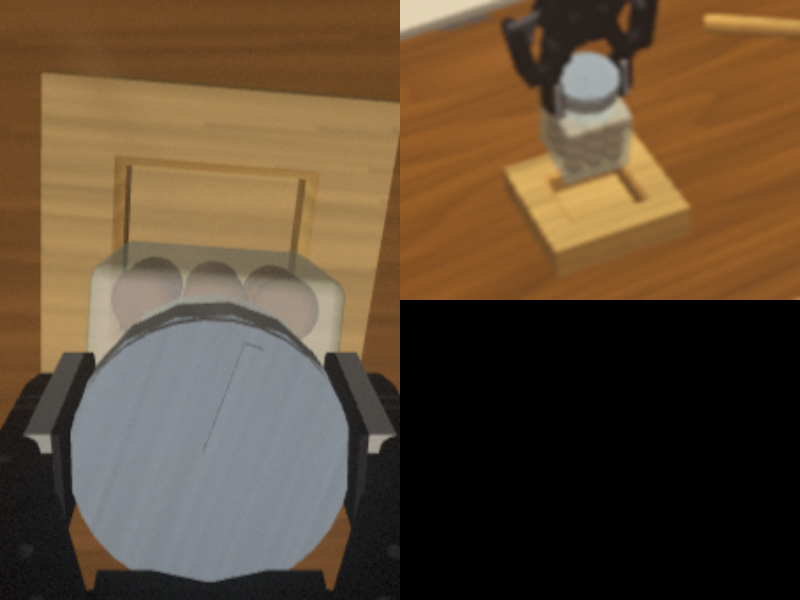

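```bash
python3 - <<'E'
from h import *
import pickle
c3,_=pickle.load(open("w3.pkl","rb"));c5=pickle.load(open("w5.pkl","rb"))[0]
for n,c,fo,sh,l in(("w3",c3,(410/1.25,225/1.25),(405/1.25,266/1.25),(319,318)),("w5",c5,(215/1.762+200,252/1.765+60),(215/1.762+200,271/1.765+60),(319,318))):
    print(n,"foot back x",onz(c,fo,57),"shoulder back",onz(c,sh,123)); e=lidfit(c,l,90);print(e,onz(c,e[0],154.5))
# rows of gray gradient at col near center-left
for c in(c3,c5):
    g=cv2.GaussianBlur(cv2.cvtColor(c[0],cv2.COLOR_RGB2GRAY),(5,1),0).astype(int)
    print([ (r,g[r,270],g[r,322]) for r in range(165,225,2)])
E
```

```text
w3 foot back x [501.75860973 -45.76535233  57.        ] shoulder back [504.03400978 -42.49536831 123.        ]
((318.5958251953125, 318.88641357421875), (133.94268798828125, 156.65199279785156), 90.5426254272461) [474.7997803  -39.60647434 154.5       ]
w5 foot back x [487.25619416 -42.96415755  57.        ] shoulder back [503.4338014 -42.5861706 123.       ]
((318.5152282714844, 316.85321044921875), (150.9159698486328, 161.59481811523438), 88.9561996459961) [475.9797895  -40.76366223 154.5       ]
[(165, np.int64(112), np.int64(141)), (167, np.int64(109), np.int64(143)), (169, np.int64(111), np.int64(145)), (171, np.int64(111), np.int64(149)), (173, np.int64(113), np.int64(147)), (175, np.int64(117), np.int64(149)), (177, np.int64(118), np.int64(144)), (179, np.int64(117), np.int64(118)), (181, np.int64(112), np.int64(114)), (183, np.int64(109), np.int64(115)), (185, np.int64(106), np.int64(116)), (187, np.int64(106), np.int64(112)), (189, np.int64(106), np.int64(84)), (191, np.int64(108), np.int64(87)), (193, np.int64(109), np.int64(92)), (195, np.int64(108), np.int64(87)), (197, n
[... 892 characters left out ...]
.int64(135)), (187, np.int64(95), np.int64(135)), (189, np.int64(89), np.int64(134)), (191, np.int64(91), np.int64(136)), (193, np.int64(92), np.int64(138)), (195, np.int64(91), np.int64(142)), (197, np.int64(88), np.int64(141)), (199, np.int64(92), np.int64(134)), (201, np.int64(86), np.int64(112)), (203, np.int64(86), np.int64(112)), (205, np.int64(87), np.int64(114)), (207, np.int64(86), np.int64(109)), (209, np.int64(87), np.int64(82)), (211, np.int64(103), np.int64(82)), (213, np.int64(115), np.int64(83)), (215, np.int64(123), np.int64(99)), (217, np.int64(133), np.int64(118)), (219, np.int64(145), np.int64(130)), (221, np.int64(149), np.int64(138)), (223, np.int64(150), np.int64(145))]
```

The jar pivoted about 13° in the pads because the foot caught the -x chamfer. I'll set it flat on free worktop in front of the block to level it, then regrasp.

```bash
python3 -m handwheel '[[[-1,0.004,-0.06,0,0],[-1,0.01,-0.14,0,0],[-1,0.014,-0.2,0,0],[-1,0.014,-0.242,0,0],[-1,0.014,-0.242,0.04,0],[-1,0.014,-0.242,0.08,0],[-1,0.014,-0.242,0.1,0],[-1,0.014,-0.242,0.108,0],[-1,0.014,-0.242,0.115,0],[-1,0.014,-0.242,0.115,0]]]' 60
```

```text
clock: 7.3
position: [596.6, -50.8, 67.2]
ee_rot: [-2.205, 2.236, -0.002]
contact_force: [-7.8, -0.2, 24.2]
opening: 55.2
```

```bash
python3 -c "
from h import *
s=sense();print(s['position'],s['contact_force'],s['wrist_torque'],s['ee_rot'])"
```

```text
[596.61276999 -50.75408705  67.2274798 ] [-7.79283875 -0.21025934 24.23991599] [0.47103407 1.49348369 0.05533686] [-2.20494845  2.23581695 -0.00235027]
```

```bash
python3 -m handwheel '[[[-1,0,0,0,0],[-1,0,0,0,0],[-1,0,0,0.003,0],[-1,0,0,0.003,0]]]' 20; python3 -m handwheel '[[[0.9,0,0,0,0],[0.9,0,0,0,0],[0.9,0,0,0,0],[0.9,0,0,-0.05,0],[0.9,0,0,-0.12,0],[0.9,0,0,-0.12,0],[0.9,0,0,-0.12,0]]]' 20
python3 - <<'E'
from h import *
import pickle
c=cam("wrist");pickle.dump(c,open("w6.pkl","wb"));s=sense();p=s["position"];R=cv2.Rodrigues(s["ee_rot"])[0]
print(p,s["contact_force"]);u=proj(c,(596,-51,97));e=lidfit(c,u,95);L=onz(c,e[0],97);print(u,e,L)
print("shift",R.T@(L-p),"yaw",np.degrees(np.arctan2(R[1,0],R[0,0])))
save("w6",c[0])
E
```

```text
clock: 7.7
position: [597.1, -50.8, 67.0]
ee_rot: [-2.204, 2.235, -0.004]
contact_force: [-10.5, 1.6, 34.3]
opening: 55.5
clock: 8.4
position: [596.0, -50.8, 122.8]
ee_rot: [-2.205, 2.236, -0.002]
contact_force: [-0.7, 0.4, -0.5]
opening: 81.5
[595.13053185 -50.68208613 121.8470526 ] [ 0.31154761 -0.09183806 -0.25588727]
[321.53939149 249.87853214] ((316.9286193847656, 282.01654052734375), (94.47724151611328, 107.13976287841797), 89.92635345458984) [577.54732526 -48.35182089  97.        ]
shift [-2.08424996 17.59882874 24.85784468] yaw -90.79743637991324
```

View pics/w6.png

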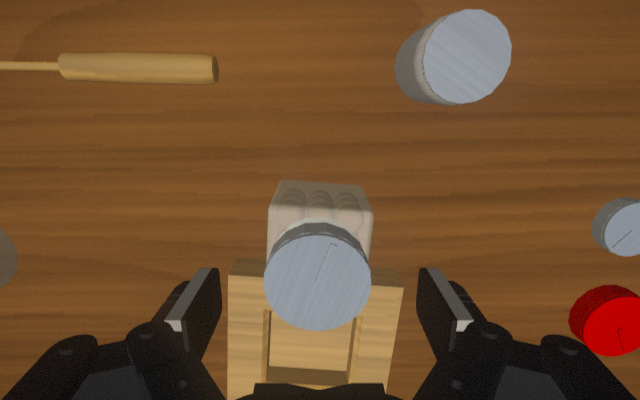

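```bash
python3 - <<'E'
from h import *
import pickle
c=pickle.load(open("w6.pkl","rb"))
print("foot back",onz(c,(320,184),0),"shoulder back",onz(c,(320,209),66))
a=onz(c,(270,207),66);b=onz(c,(371,212),66);print("shoulder",a,b,np.degrees(np.arctan2((b-a)[1],(b-a)[0]))+90)
print("block far edge", onz(c,(232,262),30),onz(c,(402,277),30))
e=lidfit(c,(317,282),95);print("expected lid width px", 57/57*e[1][1], np.linalg.norm(onz(c,(264,282),97)-onz(c,(371,282),97)))
d=onz(c,(332,246),97)-onz(c,(317,283),97);print("rib",np.degrees(np.arctan2(d[1],d[0])))
E
```

```text
foot back [605.81006232 -50.67964477   0.        ] shoulder back [607.71719483 -50.47658378  66.        ]
shoulder [609.36198588 -21.39238646  66.        ] [605.44101591 -80.26328206  66.        ] -3.810435096510261
block far edge [556.34807611  13.65542728  30.        ] [ 542.43445105 -109.79914169   30.        ]
expected lid width px 107.13976287841797 56.31432586090131
rib -20.67508646542707
```

The jar stands upright again: foot and shoulder edges agree within 2 mm, yaw about -4°, lid at (577.5,-48.4). I'll regrasp centred and harder.

```bash
python3 -m handwheel '[[[0.9,-0.004,0.035,0.0,0],[0.9,-0.004,0.035,0.06,0],[0.9,-0.004,0.035,0.1,0],[0.9,-0.004,0.035,0.119,0],[0.9,-0.004,0.035,0.119,0],[-1,-0.004,0.035,0.119,0],[-1,-0.004,0.035,0.119,0],[-1,-0.004,0.035,0.119,0],[-1,-0.004,0.035,0.119,0],[-1,-0.004,0.035,0.119,0]]]' 120; python3 -m handwheel '[[[-1,0,0,-0.02,0],[-1,0,0,-0.06,0],[-1,0,0,-0.11,0],[-1,0,0,-0.15,0],[-1,0,0.03,-0.15,0],[-1,0,0.09,-0.15,0],[-1,0,0.16,-0.15,0],[-1,0,0.205,-0.15,0],[-1,0,0.205,-0.15,0],[-1,0,0.205,-0.15,0]]]' 120
python3 - <<'E'
from h import *
import pickle
c=cam("wrist");pickle.dump(c,open("w7.pkl","wb"));s=sense();p=s["position"];print(p,s["contact_force"],s["opening"])
h=p[2]-65; e=lidfit(c,(319,318),90);print("lid",e,onz(c,e[0],97+h))
save("w7",cv2.resize(c[0][60:360,180:460],None,fx=2,fy=2,interpolation=cv2.INTER_CUBIC))
E
```

```text
clock: 9.45
position: [578.8, -48.8, 64.0]
ee_rot: [-2.205, 2.236, -0.003]
contact_force: [-1.3, -2.7, 7.0]
opening: 54.6
clock: 10.45
position: [475.7, -46.9, 138.3]
ee_rot: [-2.205, 2.236, -0.001]
contact_force: [1.5, -0.2, -4.7]
opening: 54.6
[476.53660162 -47.06056336 138.42851092] [ 0.20960464  0.23866217 -4.49874596] 54.6443460798442
lid ((318.6298828125, 321.8216247558594), (135.2546844482422, 158.00985717773438), 91.2588882446289) [474.32526519 -45.68905714 170.42851092]
```

View pics/w7.png

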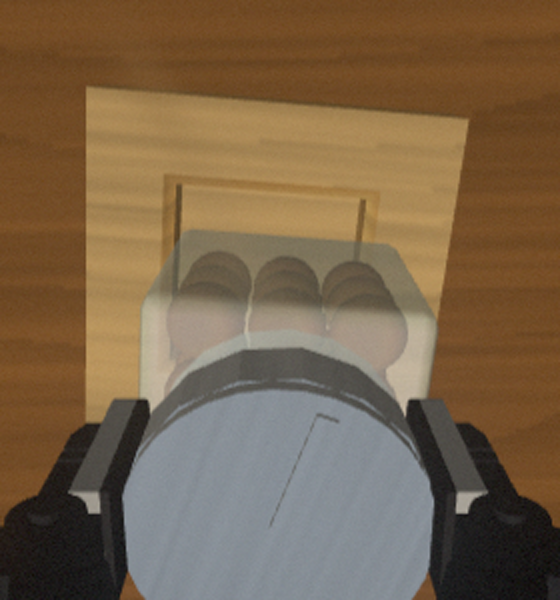

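In the crop the jar foot's back edge runs (185,230)–(392,244), the shoulder's (150,300)–(428,318), and the well mouth's back edge (165,175)–(378,192).

```bash
python3 - <<'E'
from h import *
import pickle
c=pickle.load(open("w7.pkl","rb"));s=sense();R=cv2.Rodrigues(s["ee_rot"])[0]
P=lambda x,y,z:onz(c,(x/2+180-.25,y/2+60-.25),z)
def cen(n,a,b,z,half):
    a=P(*a,z);b=P(*b,z);d=b-a;th=np.arctan2(d[1],d[0])+np.pi/2
    m=(a+b)/2-half*np.array([np.cos(th),np.sin(th),0]);print(n,m.round(1),"len",np.hypot(*d[:2]).round(1),"yaw",np.degrees(th).round(1));return m
for h in(72,74,76):
    f=cen("foot",(182,230),(393,244),h,32)
    sh=cen("shoulder",(146,302),(432,320),h+66,32)
w=cen("well",(165,175),(378,192),30,38)
b=cen("block",(86,87),(468,119),30,65)
f=cen("foot",(182,230),(393,244),74,32)
t=(w+b)/2-f;t[2]=0;print("shift tool",R.T@t/500)
E
```

```text
foot [471.6 -46.4  72. ] len 62.9 yaw -4.7
shoulder [471.5 -46.  138. ] len 60.2 yaw -4.6
foot [472.1 -46.4  74. ] len 62.3 yaw -4.7
shoulder [472.2 -46.  140. ] len 59.4 yaw -4.6
foot [472.5 -46.4  76. ] len 61.7 yaw -4.7
shoulder [472.9 -45.9 142. ] len 58.5 yaw -4.6
well [474.8 -40.6  30. ] len 74.6 yaw -5.4
block [475.1 -40.5  30. ] len 129.4 yaw -5.5
foot [472.1 -46.4  74. ] len 62.3 yaw -4.7
shift tool [-1.18051239e-02 -5.62698949e-03  9.72212858e-06]
```

```bash
python3 -m handwheel '[[[-1,-0.012,-0.004,0.0,0.004],[-1,-0.012,-0.004,0.03,0.004],[-1,-0.012,-0.004,0.06,0.004],[-1,-0.012,-0.004,0.08,0.004],[-1,-0.012,-0.004,0.085,0.004],[-1,-0.012,-0.004,0.09,0.004],[-1,-0.012,-0.004,0.095,0.004],[-1,-0.012,-0.004,0.1,0.004],[-1,-0.012,-0.004,0.1,0.004]]]' 120
python3 -c "
from h import *
s=sense();print(s['position'],s['contact_force'],s['wrist_torque'],s['ee_rot'])"
```

```text
clock: 11.4
position: [477.6, -41.1, 87.9]
ee_rot: [-2.192, 2.251, -0.0]
contact_force: [-0.5, 0.1, -5.2]
opening: 55.2
[477.64616643 -41.08878796  87.85037113] [-0.46965252  0.110158   -5.17295855] [ 0.00049921  0.0105434  -0.02997194] [-2.19154890e+00  2.25079370e+00 -1.42506405e-04]
```

Free and no contact, so I'll continue to the floor.

```bash
python3 -m handwheel '[[[-1,0,0,0.008,0],[-1,0,0,0.014,0],[-1,0,0,0.02,0],[-1,0,0,0.026,0],[-1,0,0,0.03,0],[-1,0,0,0.034,0],[-1,0,0,0.034,0]]]' 120
python3 -c "
from h import *
s=sense();print(s['position'],s['contact_force'],s['wrist_torque'],s['ee_rot'])"
```

```text
clock: 12.1
position: [477.7, -41.5, 71.7]
ee_rot: [2.192, -2.25, 0.001]
contact_force: [-6.1, -3.2, 16.2]
opening: 54.9
[477.65070053 -41.51785767  71.65719168] [-6.09137694 -3.15948763 16.17398716] [-0.43254112  0.87274013  0.092971  ] [ 2.19190321e+00 -2.24987494e+00  5.86044342e-04]
```

The jar is seated: z is 8 mm above its table grasp height, with 16 N down. Now the twist, unloading slightly first.

```bash
python3 -m handwheel '[[[-1,0,0.002,-0.002,0],[-1,0,0.002,-0.002,-0.035],[-1,0,0.002,-0.002,-0.07],[-1,0,0.002,-0.002,-0.11],[-1,0,0.002,-0.002,-0.15],[-1,0,0.002,-0.002,-0.19],[-1,0,0.002,-0.002,-0.23],[-1,0,0.002,-0.002,-0.27],[-1,0,0.002,-0.002,-0.305],[-1,0,0.002,-0.002,-0.305]]]' 120
cat > st.py <<'E'
from h import *
s=sense();R=cv2.Rodrigues(s["ee_rot"])[0]
print(s['position'],s['contact_force'].round(1),s['wrist_torque'].round(3),"yaw",np.degrees(np.arctan2(R[1,0],R[0,0])).round(1),s["opening"])
E
python3 st.py
```

```text
clock: 13.1
position: [477.1, -41.0, 72.2]
ee_rot: [-2.983, 0.985, -0.001]
contact_force: [-0.5, -1.3, 1.8]
opening: 55.0
[477.05361931 -41.01066331  72.15215774] [-0.5 -1.3  1.8] [-0.01   0.191  0.026] yaw -36.6 55.00062645888291
```

```bash
python3 -m handwheel '[[[-1,0,0,0,-0.02],[-1,0,0,0,-0.03]]]' 120
python3 st.py
```

```text
clock: 13.3
position: [477.2, -40.8, 72.3]
ee_rot: [-3.024, 0.848, -0.001]
contact_force: [-0.4, 2.4, 5.4]
opening: 54.7
[477.18205825 -40.79586021  72.29394433] [-0.4  2.4  5.4] [ 0.562  0.303 -0.208] yaw -31.3 54.66972796748094
```

```bash
python3 -m handwheel '[[[-1,0,0,0,-0.015],[-1,0,0,0,-0.025]]]' 120
python3 st.py
```

```text
clock: 13.5
position: [477.3, -40.6, 72.6]
ee_rot: [-3.055, 0.729, -0.002]
contact_force: [-0.7, 4.7, 9.5]
opening: 54.6
[477.32832245 -40.58822415  72.57704079] [-0.7  4.7  9.5] [ 0.89   0.354 -0.132] yaw -26.9 54.6263447386566
```

Upward force and z are rising, which fits the lugs coming free. A few degrees more, then a light test lift.

```bash
python3 -m handwheel '[[[-1,0,0,0,-0.02],[-1,0,0,0,-0.03],[-1,0,0,-0.002,-0.03],[-1,0,0,-0.002,-0.03]]]' 120
python3 st.py
python3 - <<'E'
from h import *
import pickle
c=cam("wrist");pickle.dump(c,open("w8.pkl","wb"));S=cam("scene");o=np.zeros((600,700,3),np.uint8)
a=cv2.resize(c[0][150:400,200:440],None,fx=2.4,fy=2.4,interpolation=cv2.INTER_CUBIC);save("w8",a)
E
```

```text
clock: 13.9
position: [476.8, -40.9, 73.0]
ee_rot: [-3.087, 0.585, -0.001]
contact_force: [-0.6, 3.4, 1.5]
opening: 55.1
[476.79805797 -40.88980473  73.04946938] [-0.6  3.4  1.5] [ 0.436  0.116 -0.012] yaw -21.5 55.052674257322934
```

View pics/w8.png

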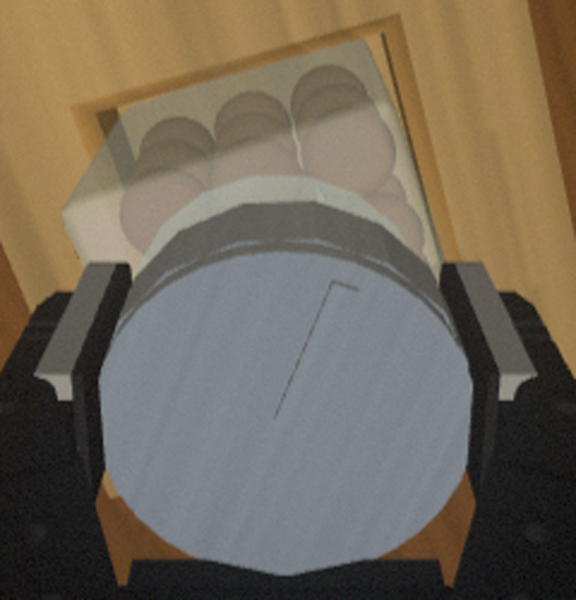

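The last view shows the lid's rib from (275,418) to (332,282), the well mouth's back edge from (75,105) to (400,15), and the jar shoulder from about (66,208) to (388,97). The jar sits in the well. Next I'll measure the angles.

```bash
python3 - <<'E'
from h import *
import pickle
c=pickle.load(open("w8.pkl","rb"))
P=lambda x,y,z:onz(c,(x/2.4+200,y/2.4+150),z)
A=lambda a,b,z:np.degrees(np.arctan2(*(P(*b,z)-P(*a,z))[1::-1])).round(1)
print("rib edge",A((275,418),(332,282),105),"rib end-90",A((332,282),(358,291),105)+90)
print("well",A((75,105),(400,15),30)+90)
print("shoulder back",A((66,208),(388,97),74)+90, np.linalg.norm(P(66,208,74)-P(388,97,74)))
print("shoulder right",A((388,97),(440,265),74)+180)
c7=pickle.load(open("w7.pkl","rb"));Q=lambda x,y:onz(c7,(x/2+180,y/2+60),171)
d=Q(318,413)-Q(270,526);print("rib at w7 same way",np.degrees(np.arctan2(d[1],d[0])))
E
```

```text
rib edge 48.7 rib end-90 47.6
well 84.3
shoulder back 88.4 59.74127094741312
shoulder right 87.0
rib at w7 same way -20.90865697024068
```

The lid is 51° ahead of the jar (free range is 44–76°), and the tool has sprung up about 1 mm. I'll lift gently and watch the weight.

```bash
python3 -m handwheel '[[[-1,0,0,-0.004,0],[-1,0,0,-0.008,0],[-1,0,0,-0.012,0],[-1,0,0,-0.012,0]]]' 120
python3 st.py
```

```text
clock: 14.4
position: [476.5, -41.1, 79.0]
ee_rot: [3.087, -0.582, -0.0]
contact_force: [-1.1, 1.7, 0.5]
opening: 54.9
[476.53867909 -41.10573628  78.99161829] [-1.1  1.7  0.5] [ 0.243  0.119 -0.032] yaw -21.3 54.93698992246661
```

The force is only 0.5 N, so the lid is free. I'll raise it to about 35 mm over the rim and check the jar.

```bash
python3 -m handwheel '[[[-1,0,0,-0.01,0],[-1,0,0,-0.025,0],[-1,0,0,-0.045,0],[-1,0,0,-0.065,0],[-1,0,0,-0.084,0],[-1,0,0,-0.084,0],[-1,0,0,-0.084,0],[-1,0,0,-0.084,0]]]' 120
python3 st.py
python3 - <<'E'
from h import *
import pickle
c=cam("wrist");S=cam("scene");T=cam("top");pickle.dump((c,S,T),open("w9.pkl","wb"));c0=pickle.load(open("c0.pkl","rb"))
e=lidfit(c,(319,318),95);print("lid held",e)
# bystanders: before/after difference in the top view, away from arm, jar, block
for n,C in(("top",T),("scene",S)):
    d=(np.abs(C[0].astype(int)-c0[n][0].astype(int)).max(2)>45).astype(np.uint8)
    d=cv2.morphologyEx(d,cv2.MORPH_OPEN,np.ones((3,3),np.uint8))
    k,_,st,_=cv2.connectedComponentsWithStats(d);print(n,[(r*1.25).astype(int).tolist()[:4] for r in st[1:] if r[4]>25])
    print(" jar-rim expected px",proj(C,(475,-41,101))*1.25,"lid",proj(C,(476.5,-41,140))*1.25)
f=S[0]
for z in(8,30,50,74,95,101,115,130,140,150):
    u=proj(S,(475,-41,z)).round().astype(int);print(z,u,f[u[1],u[0]])
# lid tilt/height: scene ellipse
u=proj(S,(476.5,-41,153));print("scene lid",lidfit(S,u,25),u)
E
```

```text
clock: 15.2
position: [476.4, -41.0, 120.6]
ee_rot: [3.087, -0.581, -0.001]
contact_force: [-1.2, 0.2, -0.3]
opening: 54.7
[476.35476636 -41.01070004 120.6282971 ] [-1.2  0.2 -0.3] [ 0.049  0.025 -0.007] yaw -21.3 54.68904772517366
lid held ((318.50128173828125, 321.78460693359375), (134.76104736328125, 158.4282684326172), 91.33729553222656)
top [[233, 238, 257, 261], [453, 242, 27, 27], [401, 288, 11, 7], [661, 423, 138, 76], [495, 475, 82, 25]]
 jar-rim expected px [409.63236609 277.89716985] lid [410.60671186 276.4118524 ]
scene [[0, 0, 30, 31], [218, 0, 17, 15], [232, 0, 51, 43], [292, 0, 22, 50], [298, 0, 11, 15], [308, 0, 52, 31], [270, 35, 18, 8], [233, 40, 35, 32], [226, 42, 20, 52], [295, 55, 81, 45], [311, 103, 10, 16], [327, 112, 51, 171], [0, 127, 36, 56], [287, 275, 45, 61]]
 jar-rim expected px [358.33499846 241.7789021 ] lid [357.58277725 226.50719134]
8 [289 221] [124 108  85]
30 [288 215] [119 103  82]
50 [288 209] [184 176 152]
74 [287 202] [169 172 157]
95 [287 195] [62 54 47]
101 [287 193] [55 47 40]
115 [286 189] [49 40 32]
130 [286 184] [44 35 29]
140 [286 181] [52 44 40]
150 [286 178] [45 36 29]
scene lid ((277.4615478515625, 177.6923065185547), (5.444921970367432, 7.239068031311035), 73.15496826171875) [285.76246512 176.91772485]
```

The lid's ellipse in the wrist view matches the earlier level grip, so it is held level. The force is -0.3 N, so the jar stayed behind. The before/after differences in the views are only the arm and its shadow, the old jar place and the block.

```bash
python3 -c "
from station import *
print(finish_job())"
```

```text
the job is handed in; nothing more can be done
None
```

I handed the job in at about 15 s, of the 46 s allowed. The square jar is standing in the block's well, and the gripper is holding its lid level about 35 mm above the rim.

**What went wrong:** on the first try at the well, the jar's foot most likely caught the edge of the well. The jar tilted about 13° in the pads, and the tool was pushed about 16 mm aside with 38 N. I lifted it out, set it upright on free worktop, gripped the lid again at 120 N, and the second try seated it without trouble.

**Checks before hand-in:**
- **Seating:** the jar seated 8 mm above its worktop level, as the well floor should give. In the last picture, taken before the lift, it sat in the well.
- **Twist:** I turned the lid about 70° anticlockwise. It then measured about 51° ahead of the jar (free range 44–76°), and the tool had risen about 1 mm.
- **Lift:** the tool read about 0.3 N of weight, against about 4.7 N when it carried the whole jar. So the jar stayed behind.
- **Lid:** it looks the same to the wrist camera as it did in the earlier level grip.
- **Other objects:** comparing the views from before and after showed changes only at the arm and its shadow, the jar's old place and the block.

**Less certain:** in the final scene view a finger appeared to hide the lid, so that camera did not confirm that it is level. I checked for the jar after the lift only by its pixel colours in that view and by the missing weight.

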